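# Tuck a flashing strip under the lapped leaf of a tilting test panel and hold it down

### The job

Lay the tilted test panel down until it is fully level on its rest. Then pick up the loose metal flashing strip by its upstand and slide its flat edge under the lapped leaf, squarely, without lifting the leaf, until it is home against the hidden batten and lies within the leaf's width. Finish holding: with the gripper still on the strip, keep it pressed down firmly (about 8 N, not just resting) flat on the board when the program ends, and leave the other things on the bench where they are.

Things in the scene. Friction and masses are not known exactly. Their poses are not given: they have to be found in the camera images.
- rig: Fixed test rig: grey base plate 200 (x) x 200 (y) x 16 mm on the bench, origin at the centre of its underside. Its +x axis points to the rear, away from the panel's hinge; its yaw is the yaw of panel and leaf. Two dark hinge cheeks with black clamp discs stand at the near corners (tops 45 mm above the bench). When the panel is level, the board's top is 40 mm above the bench.
- panel (a joint): Tilt in rad of the plywood panel, 200 (x) x 180 x 15 mm: 0 = level on its rubber rest (a hard stop), positive = rear raised; starts at 0.25 to 0.45. Friction hinge, stays where left, at rig (-90, 0, 32.5) mm along rig y; goes down with 3 to 6 N on the rear rail. Panel frame: origin on the hinge, x along the board to the rear (-5 to 195 mm), z normal, board top at z = 7.5.
- rail_top (a point): Middle of the top of the wooden rear rail (21 mm deep in x, 180 mm wide) across the panel's rear edge, at panel (184.5, 0, 21.5) mm: the place to push the panel down.
- leaf (a joint): Opening of the lapped leaf in rad: 0 = lying down, its normal state (a stop; pushing down on the leaf pushes the panel); positive = near edge lifted. Light hinge and spring, lifted by about 1 N. Hinge along the rail at panel x = 172 mm. Must stay below 0.08.
- lap_mouth (a point): Mouth of the lap: point on the board top below the near edge of the flat leaf, mid width, at panel (90, 0, 7.5) mm, axes as the panel's. The leaf, a 150 mm wide 3 mm aluminium plate, covers x > 0 here, underside 10 mm above the board; its flared lip reaches 10 mm toward -x and up to 19 mm above the board. Under the leaf a batten is a hard stop at x = 30 mm.
- strip: Loose flashing strip, plain dark steel, about 120 g: flat flange 90 (x) x 110 (y) x 4 mm, origin at the centre of the underside; along its near edge, x = -45 to -35 mm, runs an upstand 10 mm thick, 110 mm long in y, its top 28 mm above the underside. Grip the upstand across its 10 mm (fingers closing along strip x). The edge at x = +45 mm is the one to tuck.
- strip_edge (a point): Middle of the strip's edge to be tucked, on its underside: strip (45, 0, 0) mm.
- upstand_top (a point): Middle of the top of the strip's upstand: strip (-40, 0, 28) mm.
- tape: Bystander: black roll of tape, 58 mm across, 18 mm high, lying behind the strip.
- marker: Bystander: white marker with a black cap, 128 mm long, lying in front of the strip about 60 mm from its upstand.
- caliper: Bystander: caliper 220 mm long lying at the back.
- block_a: Bystander: ceramic block 24x42x24 mm at the right.
- block_b: Bystander: ceramic block 24x42x24 mm at the right, nearer the robot.
- glue: Bystander: small white glue bottle, 21 mm across, 38 mm high, standing at the left in front of the notebook.

How it is judged:
By the outcome, as a careful person would: the job done as asked, in the order asked, and still so for the second after the job is handed in, while the arm keeps its last pose, push and grip.
It also fails if it takes over 51 s, if anything falls off the work surface, if the arm or the gripper's body presses on something with over 40 N, if the wrist force passes 120 N, or if a joint passes its speed limit or range.

### The arm

A 6-joint arm with a two-finger parallel gripper is mounted at the origin on a cart in front of the work surface, level with it; the furniture and walls round the work are solid. World frame = base frame: x ahead of the robot, y to its left, z up, the work surface at z = 0. Lengths are in m, angles in rad, forces in N, time in s.
With the tool pointing down it reaches from about 0.325 to 0.85 m from the base axis. Payload 15.5 kg.
Tool frame: the origin (TCP) lies at the very end of the fingers, on their centre line; the grasp point (between the pads) lies env.hold_point_z behind it (env.hold_point_z is the distance from the TCP to the grasp point, in m); z points along the fingers, y is the line along which they close (so a half turn about z gives the same grasp; the last joint's range is limited). The gripper opens to 91 mm and grips with 3 to 60 N. Pads are 32 mm wide; open, the fingers measure 118 mm over their backs; the gripper's body (76 mm by 178 mm) begins 60 mm behind the grasp point.
Start: joints at [1.091, 0.494, 1.345, -0, 1.302, -0.096], TCP at [0.234, 0.58, 0.214] pointing down, gripper open.
Joint ranges: [-2.91, 2.91], [-0.82, 2.16], [0.22, 2.67], [-1.22, 4.37], [0.12, 2.79], [-3.08, 3.08]. Speed limits (rad/s): [1.89, 1.89, 2.57, 3.01, 3.01, 3.01].

### API

Orientations are given as a unit quaternion [w, x, y, z].
In Python, from bench import env gives the robot as it stands.
- The arm moves only by the tool send_rows, never from a script. Its argument "commands" is a list that holds one entry, the list of rows, each a list of 7 numbers: the finger opening in m, from 0 to 0.0912, then the shift along the tool's x, y, z in m, then the turn, a rotation vector about the tool's x, y, z in rad. A call has 1 to 8 rows; each row shifts and turns the commanded pose from where the row before left it, along the tool's axes as they then stand; what a row does not reach is not made up. A row lasts 1/8 s, in which the tool goes at most 62.5 mm and 10.7 degrees, less where a joint would pass 70% of its speed; a pose out of reach is approached as far as the arm can. A call is refused whole if a number of a shift passes 0.0625 or a number of a turn 0.188, either way. A call with a gripper value outside its range is refused whole. The fingers move at their own pace and stop on an object; "newtons" is the grip in N (left out, the last holds). Time passes only in rows, so rows that do not move let the fingers close. It gives the time, the measured TCP pose, the force, the opening and the grip force at its end, in the units of the state.
- env.read_state(): the state, without advancing time (a new reading comes with each control period).
- env.read_camera(name): name is "scene" or "top" or "wrist"; returns a dict with "pixels" (400x640x3 uint8, red, green, blue), "K" (3x3 intrinsics, pixels), "position" and "rotation" of the camera in the world; the wrist camera has in their place "mount" (4x4, takes a point from camera to tool coordinates, whose origin is the TCP and whose axes are the flange's). Camera axes: x right, y up, looking along -z (the intrinsics and any distortion apply to the point x, -y, -z); pixel columns grow to the right and rows downward; lengths in m; the calibration is good to about 2 mm. A picture is of the moment at which its call begins: read the wrist's pose just before it. There is no depth.
- env.sign_off(): hands the job in; it is judged then, once.
The state is a dict: "clock": time; "joint_positions": joint angles; "qvel": joint speeds; "tau": joint torques, N m; "ee_pos": TCP position; "tool_rot": TCP orientation; "contact_force": force on the tool from outside, world axes, zero at the start; "wrist_torque": the same for the moment, N m; "opening": finger opening in m; "finger_force": force on a finger pad.
Only numpy, scipy, OpenCV 4.12 (cv2) and the standard library are available. Lean on these libraries where they do the work, as an engineer would, in place of code of your own. Each camera call takes 0.05 s, during which the arm holds its last target. There are 200 camera calls.

## Working session

There is one attempt and no reset: what is moved stays moved. The work goes in short steps, Python scripts to look and compute and a tool call to move; the robot and the scene stay as the last step left them, time stands still between calls to the robot, and variables do not carry over. Pictures are saved under pics/ and viewed, at most 10 in all, crops included, and the job is handed in when it is done.

Besides the shell and the picture viewer there is one more tool, called after ">>>" in YAML: its name, and indented under it one key for each argument. send_rows: Moves the arm, as the interface text tells. Its arguments: {"type":"object","properties":{"commands":{"type":"array","items":{"type":"array","items":{"type":"array","items":{"type":"number"}}}},"newtons":{"type":"number"}},"required":["commands"]}

```bash
mkdir -p pics
python3 - <<'E'
from bench import env
import cv2,numpy as np,pickle
s=env.read_state();print({k:np.round(v,4) for k,v in s.items()},env.hold_point_z)
for n in ["scene","top"]:
    c=env.read_camera(n);pickle.dump(c,open(n+".pkl","wb"));cv2.imwrite(f"pics/{n}0.png",c["pixels"][...,::-1])
    print(n,c["K"],c["position"],c["rotation"],[k for k in c])
E
```

```text
{'clock': np.float64(0.0), 'joint_positions': array([ 1.0915,  0.4942,  1.3461,  0.    ,  1.3025, -0.0955]), 'qvel': array([ 0.0009, -0.0001,  0.0008,  0.0005, -0.0016, -0.0001]), 'tau': array([-1.60000e-03, -8.78800e+01, -3.81842e+01,  7.11000e-02,
        5.28000e-02, -1.00000e-04]), 'ee_pos': array([0.2339, 0.5792, 0.2133]), 'tool_rot': array([-2.000e-04,  1.907e-01,  9.816e-01, -6.000e-04]), 'contact_force': array([ 0.6761, -0.6296, -0.2216]), 'wrist_torque': array([ 0.0032,  0.0319, -0.005 ]), 'finger_force': np.float64(0.0), 'opening': np.float64(0.0913)} 0.0188
scene [[440.81356741   0.         325.54732512]
 [  0.         440.81356741 201.39218659]
 [  0.           0.           1.        ]] [-0.2609323  -0.95250269  0.9477275 ] [ 0.82914794  0.43470639 -0.16705341 -0.30925266] ['pixels', 'K', 'position', 'rotation']
top [[483.19345189   0.         320.60149572]
 [  0.         483.19345189 204.12030186]
 [  0.           0.           1.        ]] [ 0.37484051 -0.01033825  1.38628252] [ 0.70866718  0.0590353  -0.05391677 -0.70099832] ['pixels', 'K', 'position', 'rotation']
```

View pics/scene0.png

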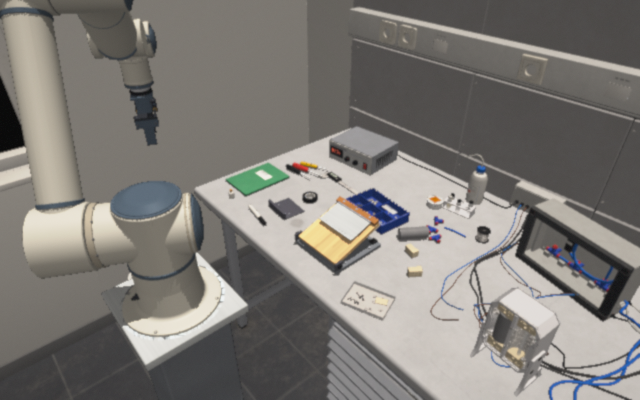

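View pics/top0.png

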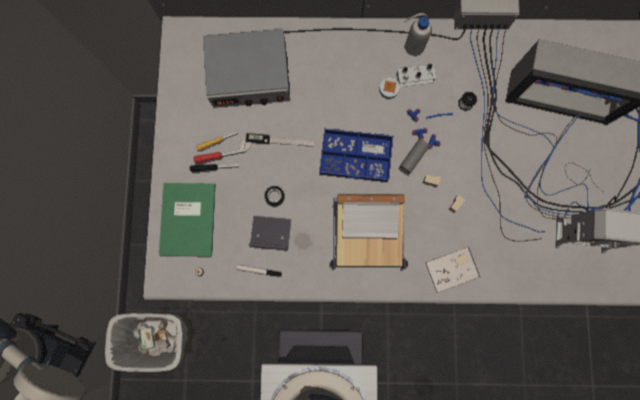

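The scene view shows the arm, with the strip at about (286,207) and the tilted rig at about (340,232). In the top view (up is +x, left is +y), the strip is at about (270,233), with its upstand probably on the near side. The rig spans about (335–405, 195–270), the tape is at (274,196) and the marker at (260,270).

```bash
cat > h.py <<'E'
import numpy as np,cv2,pickle
from scipy.spatial.transform import Rotation as R
def rot(q): return R.from_quat(q,scalar_first=True).as_matrix()
def pose(c,st=None):
    if "mount" in c:
        T=np.eye(4);T[:3,:3]=rot(st["tool_rot"]);T[:3,3]=st["ee_pos"];M=T@c["mount"];return M[:3,3],M[:3,:3]
    return np.array(c["position"]),rot(c["rotation"])
def cast(c,uv,z,st=None):
    p,Rm=pose(c,st);uv=np.atleast_2d(uv).astype(float);K=c["K"]
    d=np.c_[(uv[:,0]-K[0,2])/K[0,0],-(uv[:,1]-K[1,2])/K[1,1],-np.ones(len(uv))]@Rm.T
    return p+d*((z-p[2])/d[:,2])[:,None]
def proj(c,X,st=None):
    p,Rm=pose(c,st);q=(np.atleast_2d(X)-p)@Rm;K=c["K"]
    return np.c_[K[0,0]*q[:,0]/-q[:,2]+K[0,2],-K[1,1]*q[:,1]/-q[:,2]+K[1,2]]
E
python3 - <<'E'
from h import *
c=pickle.load(open("top.pkl","rb"));s=pickle.load(open("scene.pkl","rb"))
cv2.imwrite("pics/topc.png",cv2.resize(c["pixels"][180:290,230:425,::-1],None,fx=4,fy=4,interpolation=cv2.INTER_CUBIC))
cv2.imwrite("pics/scenec.png",cv2.resize(s["pixels"][170:290,235:395,::-1],None,fx=5,fy=5,interpolation=cv2.INTER_CUBIC)[:600])
print(cast(c,[[270,233],[274,196],[260,270],[370,232],[334,265],[405,265]],0.03))
E
```

```text
[[ 0.5096292   0.14241561  0.03      ]
 [ 0.61562215  0.13397074  0.03      ]
 [ 0.40600161  0.16737384  0.03      ]
 [ 0.5154814  -0.13920322  0.03      ]
 [ 0.42212268 -0.03852089  0.03      ]
 [ 0.42432971 -0.23611058  0.03      ]]
```

View pics/topc.png

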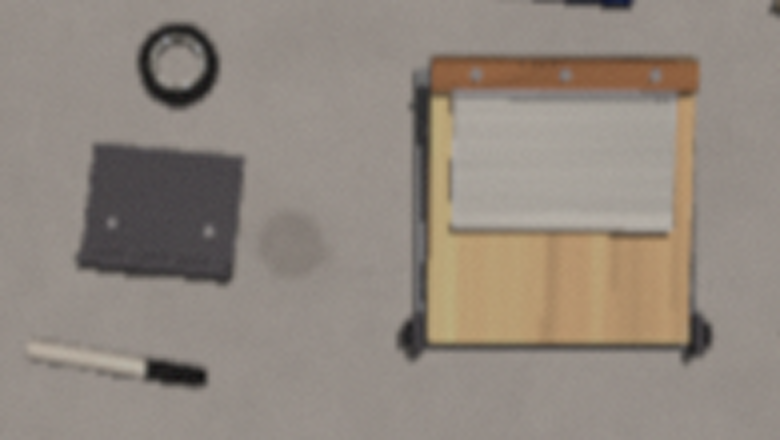

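View pics/scenec.png

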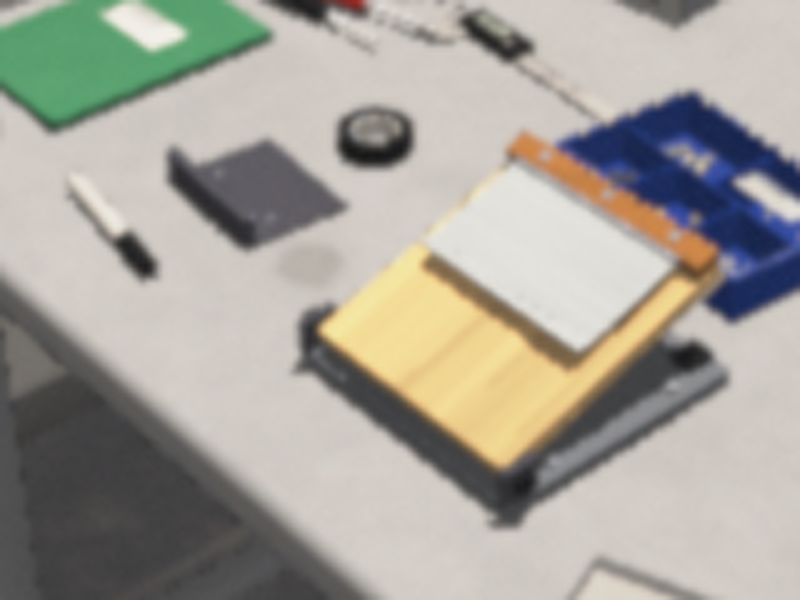

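The top crop (4×) shows the strip's far edge at (95,145)–(243,157) and its near upstand edge at (78,268)–(230,281). The rail screws are at (475,75), (566,75) and (656,75), and the clamp discs at (410,337) and (700,337). In the scene crop (5×) the rail screws are at (546,157), (612,197) and (678,233).

Run:
```python
from h import *
c=pickle.load(open("top.pkl","rb"));s=pickle.load(open("scene.pkl","rb"))
t=lambda a:np.array(a)/4.+[230-.375,180-.375]
u=lambda a:np.array(a)/5.+[235-.4,170-.4]
A=t([[475,75],[566,75],[656,75]]);B=u([[546,157],[612,197],[678,233]])
for a,b in zip(A,B):
    M=[];v=[]
    p,_=pose(c);q,_=pose(s);d=cast(c,a,0)[0]-p;e=cast(s,b,0)[0]-q
    L=np.linalg.lstsq(np.c_[d,-e],q-p,rcond=None)[0];X,Y=p+L[0]*d,q+L[1]*e;print(X,Y,(X-Y)*1000)
print("discs",cast(c,t([[410,337],[700,337]]),.0325))
print("panel near edge",cast(c,t([[428,346],[690,346]]),.038))
print("lip",cast(c,t([[449,230],[671,233]]),.08))
print("rail line",cast(c,t([[430,75],[698,75]]),.11))
for n,uv,z in [("far",[[95,145],[243,157]],.004),("near",[[78,268],[230,281]],.028)]:
    P=cast(c,t(uv),z);print(n,P,P.mean(0),np.linalg.norm(P[0]-P[1]),np.degrees(np.arctan2(*(P[0]-P[1])[:2])))
```

```text
[ 0.59744728 -0.07426275  0.10744295] [ 0.59750606 -0.07430824  0.10745546] [-0.05877889  0.04549106 -0.01250553]
[ 0.59818025 -0.13536384  0.10684148] [ 0.59911456 -0.13610553  0.10707705] [-0.93431034  0.74169492 -0.23557121]
[ 0.59808371 -0.19513337  0.11094066] [ 0.59911156 -0.19596903  0.11124166] [-1.02784816  0.83566231 -0.30100669]
discs [[ 0.42508439 -0.03323199  0.0325    ]
 [ 0.42733185 -0.23470422  0.0325    ]]
panel near edge [[ 0.41883291 -0.04564219  0.038     ]
 [ 0.42085887 -0.2267844   0.038     ]]
lip [[ 0.49555041 -0.05827898  0.08      ]
 [ 0.49513945 -0.20837838  0.08      ]]
rail line [[ 0.59669212 -0.04399588  0.11      ]
 [ 0.59853732 -0.22335741  0.11      ]]
far [[0.56131977 0.19479774 0.004     ]
 [0.55371473 0.08767856 0.004     ]] [0.55751725 0.14123815 0.004     ] 0.10738881104731038 4.060957476321326
near [[0.47079195 0.20026316 0.028     ]
 [0.46285371 0.09322672 0.028     ]] [0.46682283 0.14674494 0.028     ] 0.10733039949305166 4.241515998483628
```

>>> send_rows:
  commands:
    - [[0,0,0,0,0,0,0.168],[0,0,0,0,0,0,0.168],[0,0,0,0,0,0,0.168],[0,0,0,0,0,0,0.168],[0,0,0,0,0,0,0.168],[0,0,0,0,0,0,0.168],[0,0,0,0,0,0,0.168],[0,-0.04,0.02,0,0,0,0]]

```text
clock: 1.1
ee_pos: [0.2538, 0.5407, 0.2133]
tool_rot: [-0.0, 0.704, 0.711, 0.0]
contact_force: [1.5, -1.2, 0.4]
opening: 0.0139
finger_force: 0.0
```

>>> send_rows:
  commands:
    - [[0,-0.052,0.026,0,0,0,0],[0,-0.052,0.026,0,0,0,0],[0,-0.052,0.026,0,0,0,0],[0,-0.052,0.026,0,0,0,0],[0,-0.052,0.026,0,0,0,0],[0,-0.052,0.026,0,0,0,0],[0,-0.052,0.026,0,0,0,0],[0,-0.052,0.026,0,0,0,0]]

```text
clock: 2.1
ee_pos: [0.4676, 0.1242, 0.2139]
tool_rot: [-0.0, 0.703, 0.711, -0.0]
contact_force: [0.8, 0.3, 1.1]
opening: 0.0005
finger_force: 0.0
```

Run:
```python
from h import *
from bench import env
s=env.read_state();c=env.read_camera("wrist");pickle.dump((s,c),open("w1.pkl","wb"));cv2.imwrite("pics/w1.png",c["pixels"][...,::-1]);print(c["mount"],c["K"])
```

```text
[[-7.06176550e-04  9.61214137e-01  2.75802255e-01  7.70201614e-02]
 [ 9.99999728e-01  7.37402508e-04 -9.51898400e-06 -1.19695162e-04]
 [-2.12527056e-04  2.75802173e-01 -9.61214397e-01 -1.70278598e-01]
 [ 0.00000000e+00  0.00000000e+00  0.00000000e+00  1.00000000e+00]] [[298.99419616   0.         317.82832794]
 [  0.         298.99419616 194.2178351 ]
 [  0.           0.           1.        ]]
```

View pics/w1.png

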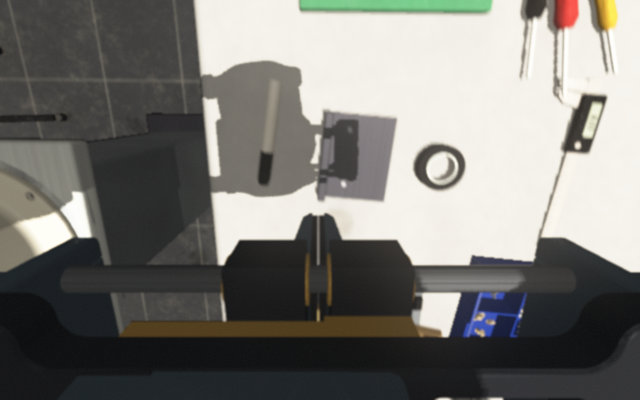

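>>> send_rows:
  commands:
    - [[0,-0.052,0.026,0,0,0,0],[0,-0.052,0.026,0,0,0,0],[0,-0.052,0.026,0,0,0,0],[0,-0.052,0.026,0,0,0,0],[0,-0.048,0.03,0.03,0,0,0],[0,0,0,0.03,0,0,0],[0,0,0,0.01,0,0,0],[0,0,0,0,0,0,0]]

```text
clock: 3.15
ee_pos: [0.6027, -0.1266, 0.1445]
tool_rot: [-0.001, 0.703, 0.711, -0.0]
contact_force: [-0.1, 0.7, 0.8]
opening: 0.0004
finger_force: 0.0
```

The wrist view (up is +y, right is +x) shows the strip at about (322–396, 110–201), with its upstand along u≈323, v 112–198. The marker is at (270,130) and the tape at (440,165).

>>> send_rows:
  commands:
    - [[0,-0.004,0.001,0.01,0,0,0],[0,-0.004,0.001,0.01,0,0,0],[0,0,0.001,0.01,0,0,0],[0,0,0.001,0.01,0,0,0],[0,0,0.001,0.01,0,0,0],[0,0,0.001,0.01,0,0,0],[0,0,0.001,0.01,0,0,0],[0,0,0.001,0.008,0,0,0]]

```text
clock: 4.15
ee_pos: [0.6111, -0.1351, 0.0659]
tool_rot: [-0.0, 0.703, 0.711, -0.0]
contact_force: [2.5, 0.3, 3.6]
opening: 0.0003
finger_force: 1.5
```

>>> send_rows:
  commands:
    - [[0,0,0.001,0.005,0,0,0],[0,0,0.001,0.005,0,0,0],[0,0,0,0.002,0,0,0],[0,0,0,0.001,0,0,0],[0,0,0,0,0,0,0]]

```text
clock: 4.78
ee_pos: [0.6128, -0.1351, 0.0542]
tool_rot: [-0.0, 0.703, 0.711, -0.0]
contact_force: [-4.0, 0.8, 11.0]
opening: 0.0
finger_force: 5.7
```

>>> send_rows:
  commands:
    - [[0,0,0,0.0005,0,0,0],[0,0,0,0.0003,0,0,0],[0,0,0,0,0,0,0]]

```text
clock: 5.15
ee_pos: [0.6128, -0.1351, 0.0541]
tool_rot: [0.0, 0.703, 0.711, -0.0]
contact_force: [-8.3, 1.2, 23.5]
opening: 0.0003
finger_force: 11.7
```

Run:
```python
from h import *
s,c=pickle.load(open("w1.pkl","rb"))
p=c["pixels"][95:215,305:415,::-1];cv2.imwrite("pics/w1c.png",cv2.resize(p,None,fx=5,fy=5,interpolation=cv2.INTER_CUBIC))
```

```text
(no output)
```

View pics/w1c.png

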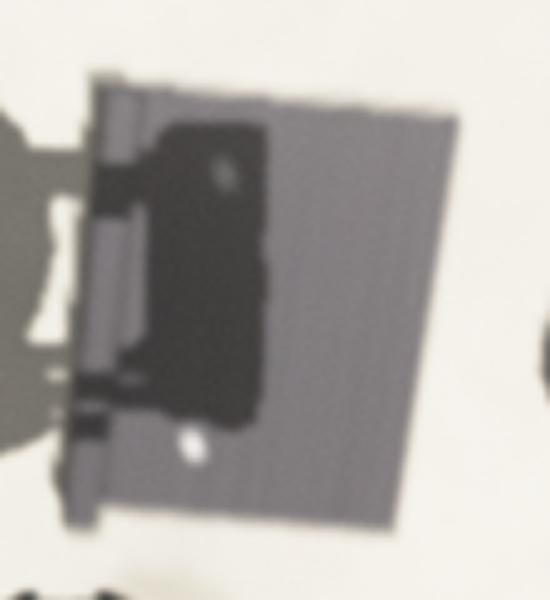

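The crop (5×) shows the strip's far corners at (458,117) and (393,529). The upstand's top face runs from (93–123, 75) to (67–97, 529).

>>> send_rows:
  commands:
    - [[0,0,0,-0.03,0,0,0],[0,0,-0.03,-0.05,0,0,0],[0,-0.03,-0.04,-0.05,0,0,0],[0,-0.03,-0.04,-0.03,0,0,0],[0,-0.03,-0.04,0,0,0,0],[0,0,0,0,0,0,0]]

```text
clock: 5.9
ee_pos: [0.4666, -0.2247, 0.2076]
tool_rot: [0.0, 0.704, 0.71, -0.0]
contact_force: [0.4, 0.8, 0.1]
opening: 0.0006
finger_force: 0.0
```

Run:
```python
from h import *
from bench import env
s,c=pickle.load(open("w1.pkl","rb"))
t=lambda a:np.array(a)/5.+[305-.4,95-.4]
for n,uv,z in [("far",[[458,117],[393,529]],.004),("upL",[[93,75],[67,529]],.028),("upR",[[123,75],[97,529]],.028)]:
    P=cast(c,t(uv),z,s);print(n,P,P.mean(0),np.linalg.norm(P[0]-P[1]),np.degrees(np.arctan2(*(P[0]-P[1])[:2])))
s=env.read_state();c=env.read_camera("wrist");pickle.dump((s,c),open("w2.pkl","wb"));cv2.imwrite("pics/w2.png",c["pixels"][...,::-1])
c=env.read_camera("top");pickle.dump(c,open("t2.pkl","wb"))
```

```text
far [[0.56338891 0.19086883 0.004     ]
 [0.55485855 0.08447204 0.004     ]] [0.55912373 0.13767043 0.004     ] 0.10673819982058451 4.583878244006832
upL [[0.47283351 0.19999528 0.028     ]
 [0.4680024  0.09101706 0.028     ]] [0.47041796 0.14550617 0.028     ] 0.10908525459504972 2.538316376906759
upR [[0.47971063 0.20006548 0.028     ]
 [0.47548226 0.09109298 0.028     ]] [0.47759644 0.14557923 0.028     ] 0.10905450605537259 2.2220859573177583
```

View pics/w2.png

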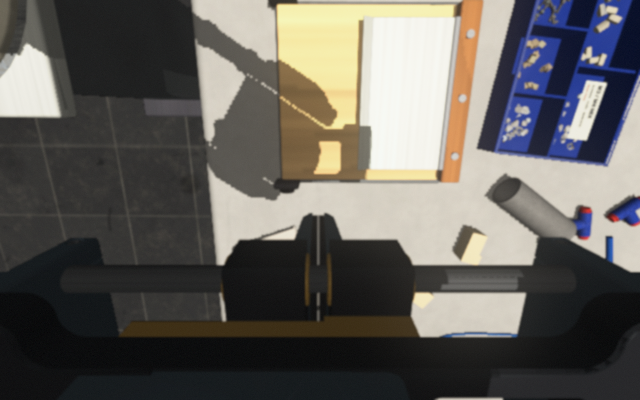

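The wrist view shows the panel level. Its near edge runs from (276,4) to (281,181), the leaf lip from about (364,17) to (359,178), and the rail screws sit at (471,34), (463,98) and (455,156).

Run:
```python
from h import *
s,c=pickle.load(open("w2.pkl","rb"))
P=cast(c,[[471,34],[463,98],[455,156]],.054,s);print("screws",P)
print("near",cast(c,[[276,4],[281,181]],.040,s));print("lip",cast(c,[[364,17],[359,178]],.059,s));print("leaf sides",cast(c,[[458,17],[441,172]],.0605,s))
# refine by colour masks in the top view: wood+rail vs. bench
t=pickle.load(open("t2.pkl","rb"));h=cv2.cvtColor(t["pixels"],cv2.COLOR_RGB2HSV)
roi=np.zeros(h.shape[:2],np.uint8);roi[185:285,320:420]=1
for n,lo,hi,z in [("rail",(3,120,60),(13,255,255),.054),("leaf",(0,0,130),(180,25,255),.060),("wood",(14,70,90),(28,255,255),.040)]:
    m=cv2.inRange(h,lo,hi)*roi
    k=max(cv2.findContours(m,cv2.RETR_EXTERNAL,cv2.CHAIN_APPROX_NONE)[0],key=cv2.contourArea)
    b=cv2.boxPoints(cv2.minAreaRect(k));print(n,b.tolist());Q=cast(t,b,z);print(Q,Q.mean(0))
```

```text
screws [[ 0.61500975 -0.07679735  0.054     ]
 [ 0.61561924 -0.13632379  0.054     ]
 [ 0.61541869 -0.19637828  0.054     ]]
near [[ 0.42363027 -0.04831454  0.04      ]
 [ 0.42377992 -0.22906744  0.04      ]]
lip [[ 0.50909378 -0.06412516  0.059     ]
 [ 0.51145299 -0.22049481  0.059     ]]
leaf sides [[ 0.59759466 -0.06386102  0.0605    ]
 [ 0.5996062  -0.21285791  0.0605    ]]
rail [[370.0, 198.00003051757812], [370.2596435546875, 193.06631469726562], [389.2596435546875, 194.06631469726562], [389.0, 199.00003051757812]]
[[ 0.60843638 -0.13738883  0.054     ]
 [ 0.62247416 -0.1381842   0.054     ]
 [ 0.62017043 -0.19132914  0.054     ]
 [ 0.60614468 -0.19044681  0.054     ]] [ 0.61430641 -0.16433724  0.054     ]
leaf [[320.0, 185.0], [419.0, 185.0], [419.0, 284.0], [320.0, 284.0]]
[[ 6.42873717e-01  2.81939160e-03  6.00000000e-02]
 [ 6.45669526e-01 -2.73835193e-01  6.00000000e-02]
 [ 3.72628299e-01 -2.68102587e-01  6.00000000e-02]
 [ 3.69572055e-01 -3.47613628e-04  6.00000000e-02]] [ 0.5076859 -0.1348665  0.06     ]
wood [[337.0, 200.0], [381.0, 200.0], [381.0, 265.0], [337.0, 265.0]]
[[ 0.60419652 -0.04551648  0.04      ]
 [ 0.60547719 -0.16973753  0.04      ]
 [ 0.42322474 -0.16818813  0.04      ]
 [ 0.42186671 -0.04660775  0.04      ]] [ 0.51369129 -0.10751248  0.04      ]
```

>>> send_rows:
  commands:
    - [[0.05,0.053,0.001,0,0,0,0.02],[0.05,0.053,0.001,0,0,0,0.02],[0.05,0.053,0.001,0,0,0,0.02],[0.05,0.053,0.001,0,0,0,0.022],[0.05,0.053,0.003,0.02,0,0,0],[0.05,0.053,0.005,0.03,0,0,0],[0.05,0.053,0.005,0.04,0,0,0],[0.05,0,0,0,0,0,0]]

```text
clock: 7.0
ee_pos: [0.4994, 0.1468, 0.1167]
tool_rot: [-0.001, 0.73, 0.683, -0.002]
contact_force: [0.0, -1.3, 0.9]
opening: 0.0502
finger_force: 0.0
```

Run:
```python
from h import *
from bench import env
s=env.read_state();c=env.read_camera("wrist");pickle.dump((s,c),open("w3.pkl","wb"));cv2.imwrite("pics/w3.png",c["pixels"][...,::-1])
print(s["ee_pos"],s["tool_rot"],s["opening"]);a=R.from_quat(s["tool_rot"],scalar_first=True).as_matrix();print(a)
print(proj(c,[[.473,.146,.028],[.558,.1395,.004]],s))
```

```text
[0.49935049 0.14677357 0.11669168] [-0.00133698  0.7300927   0.68334505 -0.0015529 ] 0.050165409378958775
[[ 6.60742712e-02  9.97806306e-01 -4.09475838e-03]
 [ 9.97814610e-01 -6.60755192e-02 -1.70095844e-04]
 [-4.40285992e-04 -4.07457078e-03 -9.99991602e-01]]
[[289.31440752 199.70815794]
 [378.35142644 193.41930747]]
```

View pics/w3.png

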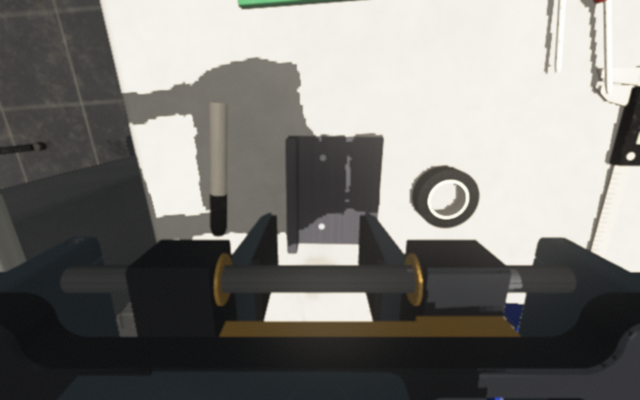

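The wrist view has the strip at u 287–383, v 137–252. The upstand's top face is at u≈288–297, almost vertical in the image, and the far edge runs from (383,137) to (377,243).

Run:
```python
from h import *
s,c=pickle.load(open("w3.pkl","rb"));a=rot(s["tool_rot"])
for uv,z in [([[287.5,136],[288,252]],.028),([[297.5,136],[297,252]],.028),([[383,136],[377,243]],.004)]:
    P=cast(c,uv,z,s);print(P,P.mean(0),np.degrees(np.arctan2(*(P[0]-P[1])[:2])))
```

```text
[[0.47674857 0.20276285 0.028     ]
 [0.46688847 0.09408219 0.028     ]] [0.47181852 0.14842252 0.028     ] 5.183994469493946
[[0.48526856 0.20219551 0.028     ]
 [0.47546328 0.09352521 0.028     ]] [0.48036592 0.14786036 0.028     ] 5.155812371514624
[[0.56293176 0.19491291 0.004     ]
 [0.55602208 0.08630854 0.004     ]] [0.55947692 0.14061073 0.004     ] 3.6403917373964974
```

>>> send_rows:
  commands:
    - [[0.05,-0.001,-0.013,0.01,0,0,0.008],[0.05,-0.001,-0.012,0.03,0,0,0],[0.05,0,0,0.03,0,0,0],[0.05,0,0,0.02,0,0,0],[0.05,0,0,0.012,0,0,0],[0.05,0,0,0.006,0,0,0],[0.05,0,0,0,0,0,0]]

```text
clock: 7.92
ee_pos: [0.4757, 0.1428, 0.0117]
tool_rot: [0.0, 0.735, 0.679, 0.0]
contact_force: [-0.7, 0.2, 0.5]
opening: 0.05
finger_force: 0.0
```

>>> send_rows:
  commands:
    - [[0.04,0,0,0,0,0,0],[0.03,0,0,0,0,0,0],[0.02,0,0,0,0,0,0],[0.015,0,0,0,0,0,0],[0.005,0,0,0,0,0,0],[0.005,0,0,0,0,0,0],[0.005,0,0,0,0,0,0]]
  newtons: 40

```text
clock: 8.8
ee_pos: [0.4754, 0.1429, 0.0115]
tool_rot: [-0.0, 0.734, 0.679, -0.0]
contact_force: [-0.8, 1.1, 2.4]
opening: 0.0099
finger_force: 40.0
```

>>> send_rows:
  commands:
    - [[0.005,0,0,-0.01,0,0,0],[0.005,0,0,-0.03,0,0,0],[0.005,0,0,-0.04,0,0,-0.04],[0.005,0,0,0,0,0,-0.045],[0.005,-0.03,-0.01,0,0,0,0],[0.005,-0.045,-0.012,0,0,0,0],[0.005,-0.045,-0.012,0,0,0,0],[0.005,-0.045,-0.012,0,0,0,0]]

```text
clock: 9.8
ee_pos: [0.4301, -0.0237, 0.0921]
tool_rot: [0.0, 0.705, 0.709, 0.0]
contact_force: [2.1, -0.2, -1.0]
opening: 0.0099
finger_force: 40.0
```

>>> send_rows:
  commands:
    - [[0.005,-0.045,-0.012,0,0,0,0],[0.005,-0.045,-0.012,0,0,0,0],[0.005,-0.025,-0.002,0,0,0,0],[0.005,0,0,0,0,0,0]]

```text
clock: 10.3
ee_pos: [0.4053, -0.1391, 0.092]
tool_rot: [0.001, 0.706, 0.708, 0.0]
contact_force: [-0.1, 1.2, -1.9]
opening: 0.0095
finger_force: 40.0
```

Run:
```python
from h import *
from bench import env
s=env.read_state();c=env.read_camera("wrist");pickle.dump((s,c),open("w4.pkl","wb"));cv2.imwrite("pics/w4.png",c["pixels"][...,::-1])
print(s["ee_pos"],s["tool_rot"],s["opening"],s["finger_force"],s["contact_force"]);print(rot(s["tool_rot"]))
```

```text
[ 0.40525878 -0.13906729  0.09201282] [5.40015618e-04 7.05898614e-01 7.08312672e-01 1.18019190e-04] 0.009545635077208472 39.999452233314514 [-0.07071456  1.17822696 -1.85373101]
[[-3.41371123e-03  9.99993739e-01  9.31618976e-04]
 [ 9.99993994e-01  3.41426661e-03 -5.95203576e-04]
 [-5.98380645e-04  9.29581528e-04 -9.99999389e-01]]
```

View pics/w4.png

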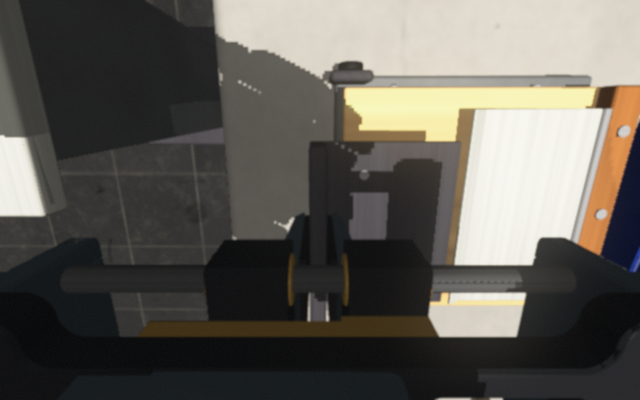

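The strip is held level and square in the grip, with its far-left corner at (460,141). The leaf's left side starts at (476,108) and its right corner is at (449,300). The rail screws are at (624,131) and (601,214).

Run:
```python
from h import *
s,c=pickle.load(open("w4.pkl","rb"))
f=lambda n,uv,z:print(n,np.round(cast(c,uv,z,s)*1000,1)[:,:2].tolist())
f("strip far edge",[[460,141],[451,220]],.0845);f("upstand L",[[313,141],[327,141]],.1085)
f("leaf",[[476,108],[604,109]],.0605);f("leaf R",[[449,300]],.0605);f("lip outer",[[463,108],[441,300]],.059);f("screws",[[624,131],[601,214]],.054);f("panel L near",[[342,87],[597,87]],.040)
```

```text
strip far edge [[488.7, -80.3], [489.6, -129.9]]
upstand L [[402.5, -78.0], [409.6, -78.0]]
leaf [[507.6, -61.5], [590.8, -61.9]]
leaf R [[507.9, -205.8]]
lip outer [[499.8, -61.5], [502.4, -206.9]]
screws [[614.4, -76.3], [614.6, -136.6]]
panel L near [[421.9, -47.6], [600.9, -47.1]]
```

>>> send_rows:
  commands:
    - [[0.005,-0.002,-0.001,0.01,0,0,0],[0.005,0,0,0.015,0,0,0],[0.005,0,0,0.008,0,0,0],[0.005,0,0,0.004,0,0,0],[0.005,0,0,0.001,0,0,0],[0.005,0,0,0,0,0,0]]

```text
clock: 11.1
ee_pos: [0.4042, -0.1395, 0.0537]
tool_rot: [0.0, 0.705, 0.709, 0.0]
contact_force: [0.4, -0.9, -0.9]
opening: 0.0096
finger_force: 40.0
```

>>> send_rows:
  commands:
    - [[0.005,0,0.004,0,0,0,0],[0.005,0,0.004,0,0,0,0],[0.005,0,0.004,0,0,0,0],[0.005,0,0.004,0,0,0,0],[0.005,0,0.004,0,0,0,0],[0.005,0,0.004,0,0,0,0],[0.005,0,0.004,0,0,0,0],[0.005,0,0,0,0,0,0]]

```text
clock: 12.1
ee_pos: [0.4325, -0.1394, 0.0535]
tool_rot: [0.0, 0.705, 0.709, 0.0]
contact_force: [0.7, -0.2, -1.2]
opening: 0.0098
finger_force: 40.0
```

>>> send_rows:
  commands:
    - [[0.005,0,0.004,0,0,0,0],[0.005,0,0.004,0,0,0,0],[0.005,0,0.004,0,0,0,0],[0.005,0,0.004,0,0,0,0],[0.005,0,0.003,0,0,0,0],[0.005,0,0.002,0,0,0,0],[0.005,0,0,0,0,0,0]]

```text
clock: 12.98
ee_pos: [0.4532, -0.1392, 0.0535]
tool_rot: [0.0, 0.705, 0.709, 0.0]
contact_force: [-0.1, -0.3, -1.0]
opening: 0.0097
finger_force: 40.0
```

>>> send_rows:
  commands:
    - [[0.005,0,0.001,0,0,0,0],[0.005,0,0.001,0,0,0,0],[0.005,0,0.001,0,0,0,0],[0.005,0,0,0,0,0,0]]

```text
clock: 13.48
ee_pos: [0.4562, -0.1392, 0.0535]
tool_rot: [0.0, 0.705, 0.709, 0.0]
contact_force: [-0.1, -0.2, -1.7]
opening: 0.0097
finger_force: 40.0
```

>>> send_rows:
  commands:
    - [[0.005,0,0.001,0,0,0,0],[0.005,0,0.001,0,0,0,0],[0.005,0,0.001,0,0,0,0],[0.005,0,0.001,0,0,0,0],[0.005,0,0,0,0,0,0]]

```text
clock: 14.1
ee_pos: [0.4602, -0.1392, 0.0535]
tool_rot: [0.0, 0.705, 0.709, 0.0]
contact_force: [0.4, -0.4, -1.2]
opening: 0.0095
finger_force: 40.0
```

>>> send_rows:
  commands:
    - [[0.005,0,0.001,0,0,0,0],[0.005,0,0.001,0,0,0,0],[0.005,0,0,0,0,0,0]]

```text
clock: 14.48
ee_pos: [0.4622, -0.1392, 0.0535]
tool_rot: [0.0, 0.705, 0.709, 0.0]
contact_force: [-0.2, 0.1, -1.3]
opening: 0.0094
finger_force: 40.0
```

>>> send_rows:
  commands:
    - [[0.005,0,0.0007,0,0,0,0],[0.005,0,0.0007,0,0,0,0],[0.005,0,0,0,0,0,0]]

```text
clock: 14.85
ee_pos: [0.4636, -0.1392, 0.0535]
tool_rot: [0.0, 0.705, 0.709, 0.0]
contact_force: [-1.3, 0.6, -2.1]
opening: 0.0095
finger_force: 40.0
```

>>> send_rows:
  commands:
    - [[0.005,0,0.0007,0,0,0,0],[0.005,0,0.0007,0,0,0,0],[0.005,0,0,0,0,0,0]]

```text
clock: 15.22
ee_pos: [0.4638, -0.139, 0.0533]
tool_rot: [-0.001, 0.705, 0.709, -0.001]
contact_force: [-7.3, -2.3, 2.1]
opening: 0.0098
finger_force: 40.0
```

Contact with the batten at x≈0.4637. Next I'll lower the strip onto the board.

>>> send_rows:
  commands:
    - [[0.005,0,-0.0008,0,0,0,0],[0.005,0,0,0.001,0,0,0],[0.005,0,0,0.0005,0,0,0],[0.005,0,0,0,0,0,0]]

```text
clock: 15.72
ee_pos: [0.4638, -0.139, 0.0519]
tool_rot: [-0.0, 0.705, 0.709, -0.0]
contact_force: [-4.9, 1.7, -0.4]
opening: 0.0096
finger_force: 40.0
```

>>> send_rows:
  commands:
    - [[0.005,0,0,0.0005,0,0,0],[0.005,0,0,0.0004,0,0,0],[0.005,0,0,0,0,0,0]]

```text
clock: 16.1
ee_pos: [0.4638, -0.139, 0.0515]
tool_rot: [-0.0, 0.705, 0.709, -0.0]
contact_force: [-8.3, 3.0, 13.9]
opening: 0.0097
finger_force: 40.0
```

>>> send_rows:
  commands:
    - [[0.005,0,0,-0.0003,0,0,0],[0.005,0,0,0,0,0,0],[0.005,0,0,0,0,0,0]]

```text
clock: 16.48
ee_pos: [0.4638, -0.139, 0.0515]
tool_rot: [-0.0, 0.705, 0.709, -0.0]
contact_force: [-6.4, 2.1, 5.2]
opening: 0.0101
finger_force: 40.0
```

Run:
```python
from h import *
from bench import env
s=env.read_state();print({k:np.round(s[k],4) for k in ["ee_pos","tool_rot","contact_force","wrist_torque","opening"]})
c=env.read_camera("wrist");cv2.imwrite("pics/w5.png",c["pixels"][...,::-1])
d=env.read_camera("scene")["pixels"][170:290,235:395,::-1]
v=np.vstack([cv2.resize(c["pixels"][60:320,220:,::-1],(800,495))]);cv2.imwrite("pics/w5c.png",v)
```

```text
{'ee_pos': array([ 0.4638, -0.139 ,  0.0515]), 'tool_rot': array([-3.000e-04,  7.050e-01,  7.092e-01, -1.000e-04]), 'contact_force': array([-6.3826,  2.0556,  5.2338]), 'wrist_torque': array([ 0.2164,  1.1204, -0.0279]), 'opening': np.float64(0.0101)}
```

View pics/w5c.png

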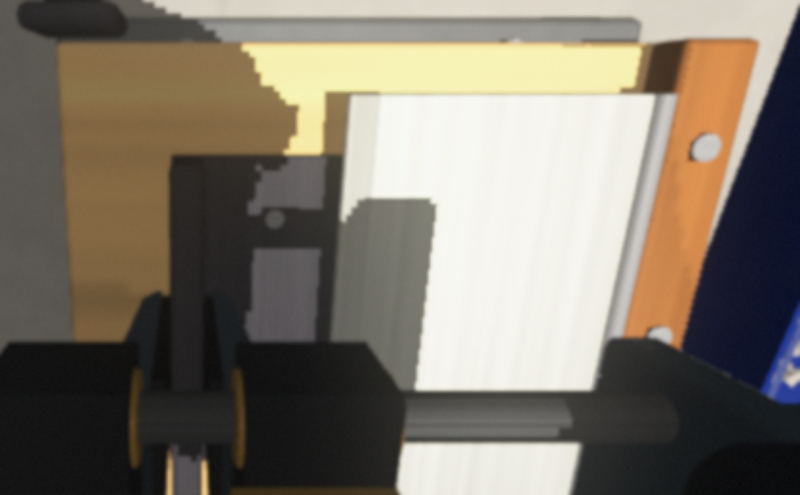

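The strip sits under the leaf and well inside its width, and the leaf lies flat. Wrist torque about z is near zero, so contact with the batten is square. I'll trim the push to about 8 N.

>>> send_rows:
  commands:
    - [[0.005,0,0,0.0001,0,0,0],[0.005,0,0,0,0,0,0],[0.005,0,0,0,0,0,0],[0.005,0,0,0,0,0,0]]

```text
clock: 17.08
ee_pos: [0.4638, -0.139, 0.0515]
tool_rot: [-0.0, 0.705, 0.709, -0.0]
contact_force: [-6.1, 1.8, 8.1]
opening: 0.0095
finger_force: 40.0
```

Run:
```python
from bench import env
for i in range(3):
    print(env.read_state()["contact_force"],env.read_state()["wrist_torque"]);env.read_camera("top")
```

```text
[-6.09982819  1.7845697   8.09380275] [0.26189083 1.18984547 0.02230803]
[-6.48681064  2.61462836  8.15341367] [ 0.23549667  1.25443014 -0.0124537 ]
[-7.0154855   2.05055347  9.351443  ] [ 0.25728234  1.21645321 -0.05477044]
```

```bash
python3 -c "
from bench import env
print(env.sign_off())"
```

```text
the job is handed in; nothing more can be done
None
```

I handed the job in at about 17 s: the panel is level, and the strip is under the leaf, against what I take to be the batten (felt as a firm stop) and held down at about 8–9 N; the leaf looked flat, and the other bench items were not touched.

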